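Set out a hub's parts for fitting

TASK

Set out the hub parts on the plywood board for fitting, where the pipe flange and the tall bush already stand: put the bearing midway between the flange and the bush, with the spacer ring centred on top of the bearing. Set the big rusty nut directly behind the bush (towards the board's fence) and the small bright nut directly in front of the bearing (away from the fence), each lying flat with a clear gap of about 25 mm to that bush or bearing. Leave the flange and the bush where they stand, and do not disturb the tape roll, the chisel or the spanner.

Things in the scene. Friction and masses are not known exactly. Their poses are not given: they have to be found in the camera images.
- board: Fixed plywood board, 220 (x) x 340 (y) x 12 mm thick, with a low fence along its far edge (x +98 to +110 mm, top 22 mm above the bench). Origin: centre of the underside, on the bench; +x to the fence (behind), -x to the robot (in front), z up; turned at most 0.2 rad. Flange and bush stand on it at x 0, y +120 and -120 mm, either way round: their midpoint is above the origin.
- flange: Round grey steel pipe flange, 95 mm across and 26 mm high (a rim 14 mm high with four holes round a 50 mm hub), 0.5 kg, loose, standing at one end of the board. Stays there. Origin: centre of its underside, z up. 
- bush: Upright pale bronze bush (thick-walled tube), 40 mm across and 50 mm high, loose, standing at the other end of the board. Stays there. Origin: centre of its underside, z up. Its axes are parallel to the board's at the start: +x points to the fence.
- bearing: Grey sealed ball bearing with an orange-brown seal ring, 62 mm outside diameter, 16 mm high, flat top, about 0.2 kg, lying flat on the bench at the start. Origin: centre of its underside, z up. 
- spacer: Dark rusty thick flat ring (spacer), 58 mm outside diameter, hole about 20 mm, 9 mm high, about 0.13 kg, lying flat on the bench at the start. Origin: centre of its underside, z up. 
- big_nut: Large rusty brown hexagon nut, 30 mm across flats, 34 mm across corners, 16 mm high, about 60 g, lying flat on the bench. Origin: centre of its underside, z up. Its x axis is square to one pair of flats (the other pairs at 60 degree steps), y runs to a corner.
- small_nut: Small bright steel hexagon nut, 24 mm across flats, 27 mm across corners, 13 mm high, 30 g, lying flat on the bench. Origin: centre of its underside, z up. Its x axis is square to one pair of flats (the other pairs at 60 degree steps), y runs to a corner.
- tape_roll: Roll of white tape with a brown core, 75 mm across, 20 mm high, lying flat among the parts; a bystander, not to be disturbed. Origin: centre of its underside, z up. 
- chisel: Dark cold chisel, 165 mm long (its y), 21 mm wide, lying near the front edge of the bench; a bystander, not to be disturbed. Origin: centre of its underside, z up. 
- spanner: Bright steel spanner, 227 mm long (its y), 41 mm wide, 6 mm high, lying behind the parts; a bystander, not to be disturbed. Origin: centre of its underside, z up. 
Mind the look-alikes: they are no part of the job. Leave any yellow look-alike of the small_nut alone. Leave any orange look-alike of the spacer alone.

How it is judged:
At the end, for the whole second after the job is handed in: Bearing within 12 mm of midway; spacer on it within 8 mm; big nut 46-78 mm behind the bush (centres), 14 mm sideways; small nut 54-86 mm in front of the bearing, within 15 mm of the board's middle line; all flat, released, at rest; flange and bush within 12 mm of their starts (horizontal distance between bearing and board below 0.012 m and z of bearing in the frame of board between 0.008 and 0.016 m and horizontal distance between spacer and bearing below 0.008 m and z of spacer in the frame of board between 0.024 and 0.032 m and x of big_nut in the frame of bush between 0.046 and 0.078 m and y of big_nut in the frame of bush between -0.014 and 0.014 m and z of big_nut in the frame of board between 0.008 and 0.016 m and horizontal distance between small_nut and bearing between 0.054 and 0.086 m and y of small_nut in the frame of board between -0.015 and 0.015 m and x of small_nut in the frame of board below 0 m and z of small_nut in the frame of board between 0.008 and 0.016 m and angle between each of bearing, spacer, big_nut, small_nut's own z axis and vertical below 0.1 rad and linear speed of each of bearing, spacer, big_nut, small_nut below 0.01 m/s and distance of each of flange, bush from where it was at the start of the episode below 0.012 m); the robot touches nothing.
It fails at once if the flange or the bush is pushed more than 30 mm or knocked over (distance of any of flange, bush from where it was at the start of the episode above 0.03 m or angle between bush's own z axis and vertical above 0.5 rad).
It fails at once if the tape roll, the chisel or the spanner is moved more than 25 mm (distance of any of tape_roll, chisel, spanner from where it was at the start of the episode above 0.025 m).
It also fails if it takes over 112 s, if anything falls off the work surface, if the arm or the gripper's body presses on something with over 40 N, if the wrist force passes 120 N, or if a joint passes its speed limit or range.

ROBOT

A 7-joint arm with a two-finger parallel gripper is mounted at the origin on a cart in front of the work surface, level with it; the furniture and walls round the work are solid. World frame = base frame: x ahead of the robot, y to its left, z up, the work surface at z = 0. Lengths are in m, angles in rad, forces in N, time in s.
With the tool pointing down it reaches from about 0.425 to 0.925 m from the base axis. Payload 6.8 kg.
Tool frame: the origin (TCP) lies midway between the tips of the shut fingers; the grasp point (between the pads) lies 19 mm behind it; z points along the fingers, y is the line along which they close (so a half turn about z gives the same grasp; the last joint's range is limited). The gripper opens to 85 mm and grips with 20 to 120 N. Pads are 22 mm wide; open, the fingers measure 114 mm over their backs; the gripper's body (76 mm by 85 mm) begins 54 mm behind the grasp point. The pads swing forward as they close: fully open they stand 13 mm farther back than shut.
Start: joints at [-1.368, 0.477, 0.022, 1.555, -0.011, 1.109, -0.083], TCP at [0.206, 0.643, 0.231] pointing down, gripper open.
Joint ranges: [-2.96, 2.96], [-0.34, 2.1], [-1.41, 1.46], [0.24, 2.44], [-1.37, 4.51], [0.17, 1.92], [-2.96, 2.96]. Speed limits (rad/s): [2.39, 2.39, 3.14, 3.14, 3.14, 3.14, 3.14].

INTERFACE

Orientations are given as a unit quaternion [w, x, y, z].
In Python, from station import bot, imaging gives the robot as it stands.
- The arm moves only by the tool move_arm, never from a script. Its argument "commands" is a list that holds one entry, the list of rows, each a list of 7 numbers: the shift along the tool's x, y, z in m, then the turn, a rotation vector about the tool's x, y, z in degrees, then the finger opening in m, from 0 to 0.0854. In form: [[[x, y, z, rx, ry, rz, grip], ...]]. A call has 1 to 20 rows; each row shifts and turns the commanded pose from where the row before left it, along the tool's axes as they then stand; what a row does not reach is not made up. A row lasts 1/8 s, in which the tool goes at most 62.5 mm and 10.7 degrees, less where a joint would pass 70% of its speed; a pose out of reach is approached as far as the arm can. A call is refused whole if a number of a shift passes 0.0625 or a number of a turn 10.7, either way. A call with a gripper value outside its range is refused whole. The fingers move at their own pace and stop on an object; "squeeze" is the grip in N (left out, the last holds). Time passes only in rows, so rows that do not move let the fingers close. It gives the time, the measured TCP pose, the force, the opening and the grip force at its end, in the units of the state.
- bot.get_obs(): the state, without advancing time (a new reading comes with each control period).
- imaging.read_camera(name): name is "scene" or "top" or "wrist"; returns the picture (400x640x3 uint8, red, green, blue); there is no depth.
- imaging.calibration(name): a dict with "intrinsics" (3x3 intrinsics, pixels), "k1" (the pictures are not rectified: a ray, as slopes to the right and down, at radius r is drawn at 1 + k1 r^2 times it, then the intrinsics apply), "extrinsics" (4x4, takes a point from camera to world coordinates); the wrist camera has in their place "mount" (4x4, takes a point from camera to tool coordinates, whose origin is the TCP and whose axes are the flange's). Camera axes: x right, y down, z forward; pixel columns grow to the right and rows downward; lengths in m; the calibration is good to about 2 mm. A picture is of the moment at which its call begins: read the wrist's pose just before it. calibration takes no time and is no camera call.
- bot.hand_in(): hands the job in; it is judged then, once.
The state is a dict: "t": time; "q": joint angles; "joint_vel": joint speeds; "joint_torque": joint torques, N m; "eef_pos": TCP position; "tool_rot": TCP orientation; "contact_force": force on the tool from outside, world axes, zero at the start; "torque": the same for the moment, N m; "gripper_width": opening from 0.0 (shut) to 1.0 (fully open); "grasp_force": force on a finger pad.
Only numpy, scipy, OpenCV 4.12 (cv2) and the standard library are available. Lean on these libraries where they do the work, as an engineer would, in place of code of your own. Each camera call takes 0.05 s, during which the arm holds its last target. There are 200 camera calls.

## Working session

There is one attempt and no reset: what is moved stays moved. The work goes in short steps, Python scripts to look and compute and a tool call to move; the robot and the scene stay as the last step left them, time stands still between calls to the robot, and variables do not carry over. Pictures are saved under pics/ and viewed, at most 14 in all, crops included, and the job is handed in when it is done.

Besides the shell and the picture viewer there is one more tool, called after "Call:" by a JSON object that holds its "method" and its "body", one argument or row to a line. move_arm: Moves the arm, as the interface text tells. Its arguments: {"type":"object","properties":{"commands":{"type":"array","items":{"type":"array","items":{"type":"array","items":{"type":"number"}}}},"squeeze":{"type":"number"}},"required":["commands"]}

```bash
mkdir -p pics; ls; python3 - <<'E'
from station import bot, imaging
import cv2
for n in ("top","scene"):
    im=imaging.read_camera(n); cv2.imwrite(f"pics/{n}0.png",im[:,:,::-1])
    c=imaging.calibration(n); print(n,c)
print(imaging.calibration("wrist"))
o=bot.get_obs(); print(o)
E
```

```text
pics
top {'intrinsics': array([[432.25736315,   0.        , 315.22221029],
       [  0.        , 432.25736315, 204.2613177 ],
       [  0.        ,   0.        ,   1.        ]]), 'k1': -0.10479724370668972, 'extrinsics': array([[-0.00930391, -0.9927293 ,  0.12000826,  0.40834902],
       [-0.99979455,  0.01139645,  0.01676214, -0.09359144],
       [-0.01800794, -0.11982765, -0.99263138,  1.26484202],
       [ 0.        ,  0.        ,  0.        ,  1.        ]])}
scene {'intrinsics': array([[408.8840915 ,   0.        , 323.63557875],
       [  0.        , 408.8840915 , 203.70889681],
       [  0.        ,   0.        ,   1.        ]]), 'k1': 0.023312540460551208, 'extrinsics': array([[ 0.74766199, -0.31688115,  0.58359908, -0.10352961],
       [-0.66407389, -0.3531546 ,  0.65900509, -0.7930441 ],
       [-0.00272559, -0.88026596, -0.47447276,  0.5552073 ],
       [ 0.        ,  0.        ,  0.        ,  1.        ]])}
{'intrinsics': array([[310.02521748,   0.        , 313.69153551],
       [  0.        , 310.02521748, 194.51324788],
       [  0.        ,   0.        ,   1.        ]]),
[... 399 characters left out ...]
ray([-1.36812101,  0.47772175,  0.02236432,  1.55631454, -0.01147465,
        1.1093597 , -0.08308212]), 'joint_vel': array([-0.00130811, -0.00313369,  0.00094951, -0.00029774, -0.00221642,
        0.00087346,  0.00046091]), 'joint_torque': array([ 5.06706652e-03, -5.97758245e+01,  1.61395211e+00, -2.81952918e+01,
        1.27720454e-02,  5.00309252e-03,  3.10740425e-06]), 'eef_pos': array([0.20628007, 0.64214786, 0.23043657]), 'tool_rot': array([-5.27346834e-05,  1.54748047e-01,  9.87953613e-01, -8.35793698e-04]), 'contact_force': array([ 0.02941271, -0.17688569, -0.21321893]), 'torque': array([ 0.00244189, -0.04766119, -0.05046293]), 'grasp_force': 0.0, 'gripper_width': 1.0005596662282492}
```

View pics/top0.png

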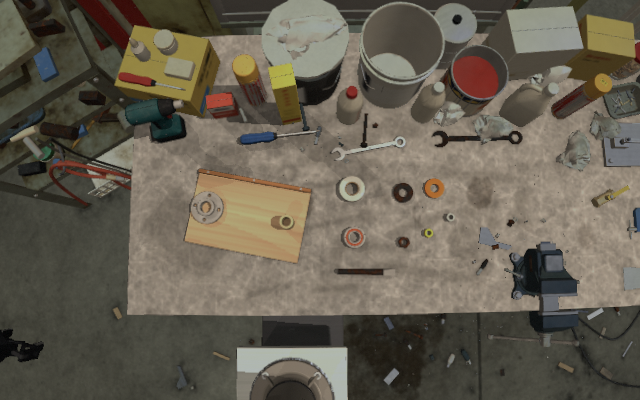

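View pics/scene0.png

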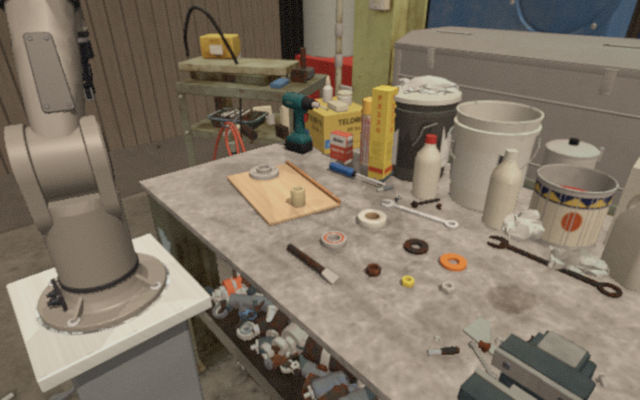

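The top view shows the flange (207,207), bush (286,222), tape (351,189), bearing (354,237) and big nut (403,242). For the spacer, the candidates are dark (402,192) and orange (434,188): the dark one fits "dark rusty". For the small nut, they are yellow (428,233) and bright (450,217): the bright steel one fits. I'll confirm both in an enlarged crop.

```bash
cat > h.py <<'E'
import numpy as np, cv2
from scipy.spatial.transform import Rotation as R
from station import bot, imaging
def pose():
    o=bot.get_obs(); w,x,y,z=o["tool_rot"]; T=np.eye(4); T[:3,:3]=R.from_quat([x,y,z,w]).as_matrix(); T[:3,3]=o["eef_pos"]; return T
def px2w(name,uv,z,T=None):
    c=imaging.calibration(name); K=c["intrinsics"]
    E=c["extrinsics"] if name!="wrist" else T@c["mount"]
    d=np.array([[uv]],float); D=np.array([c["k1"],0,0,0,0.])
    s=cv2.undistortPoints(d,K,D)[0,0]
    r=E[:3,:3]@np.array([s[0],s[1],1.]); p=E[:3,3]
    return p+r*(z-p[2])/r[2]
def w2px(name,P,T=None):
    c=imaging.calibration(name); E=c["extrinsics"] if name!="wrist" else T@c["mount"]
    M=np.linalg.inv(E); return cv2.projectPoints(np.array([P],float),cv2.Rodrigues(M[:3,:3])[0],M[:3,3],c["intrinsics"],np.array([c["k1"],0,0,0,0.]))[0][0,0]
E
python3 - <<'E'
from h import *
im=cv2.imread("pics/top0.png")
cv2.imwrite("pics/crop.png",cv2.resize(im[165:285,180:470],None,fx=2.75,fy=2.75,interpolation=cv2.INTER_CUBIC))
for n,uv,z in [("flange",(207,207),.038),("bush",(286,221),.062),("tape",(351,189),.02),("spacer",(402,192),.009),("orange",(434,188),.009),("bearing",(354,237),.016),("bignut",(403,242),.016),("yellow",(428,233),.013),("small",(450,217),.013)]:
    print(n,px2w("top",uv,z).round(4), w2px("scene",px2w("top",uv,z)).round())
T=pose();print(T.round(3))
E
```

```text
flange [0.5523 0.2399 0.038 ] [263. 167.]
bush [0.5076 0.0089 0.062 ] [296. 188.]
tape [ 0.6024 -0.1772  0.02  ] [370. 215.]
spacer [ 0.5935 -0.3278  0.009 ] [414. 244.]
orange [ 0.6045 -0.4232  0.009 ] [451. 260.]
bearing [ 0.463  -0.1835  0.016 ] [332. 237.]
bignut [ 0.4468 -0.3247  0.016 ] [371. 266.]
yellow [ 0.4719 -0.3991  0.013 ] [405. 279.]
small [ 0.5177 -0.4659  0.013 ] [446. 285.]
[[-0.952  0.306 -0.     0.206]
 [ 0.306  0.952 -0.002  0.642]
 [-0.    -0.002 -1.     0.23 ]
 [ 0.     0.     0.     1.   ]]
```

View pics/crop.png

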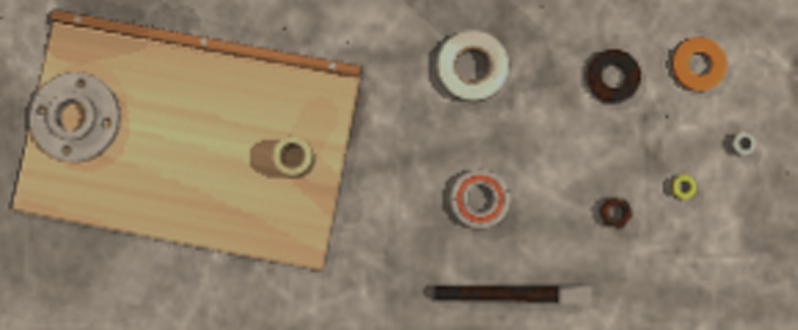

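The crop confirms the dark spacer at crop (613,76) and the bright nut at (742,143); the orange ring and yellow nut are look-alikes. I'll move over the board for a close wrist look.

Call:
{"method": "move_arm", "body": {
  "commands": [
    [[-0.0367,-0.0339,-0.0017,0,0,-0.57,0.085],[-0.0367,-0.0339,-0.0017,0,0,-0.57,0.085],[-0.0367,-0.0339,-0.0017,0,0,-0.57,0.085],[-0.0367,-0.0339,-0.0017,0,0,-0.57,0.085],[-0.0367,-0.0339,-0.0017,0,0,-0.57,0.085],[-0.0367,-0.0339,-0.0017,0,0,-0.57,0.085],[-0.0367,-0.0339,-0.0017,0,0,-0.57,0.085],[-0.0367,-0.0339,-0.0017,0,0,-0.57,0.085],[-0.0367,-0.0339,-0.0017,0,0,-0.57,0.085],[-0.0367,-0.0339,-0.0017,0,0,-0.57,0.085],[-0.0367,-0.0339,-0.0017,0,0,-0.57,0.085],[-0.0367,-0.0339,-0.0017,0,0,-0.57,0.085],[0,0,0,0,0,0,0.085],[0,0,0,0,0,0,0.085]]
  ],
  "squeeze": 40
}}

```text
t: 1.85
eef_pos: [0.5287, 0.1384, 0.2513]
tool_rot: [-0.001, 0.096, 0.995, 0.0]
contact_force: [-0.2, 1.0, 1.0]
gripper_width: 0.991
grasp_force: 0.0
```

```bash
cat >> h.py <<'E'
def look(f):
    T=pose(); im=imaging.read_camera("wrist")[:,:,::-1].copy(); cv2.imwrite(f"pics/{f}.png",im); np.save(f"{f}.npy",T); return T
def delta(target):
    T=pose(); d=T[:3,:3].T@(np.array(target)-T[:3,3]); print("tcp",T[:3,3].round(4),"yaw_y",np.degrees(np.arctan2(T[1,1],T[0,1])).round(2),"toolz",T[:3,2].round(4),"delta tool",d.round(4))
E
python3 - <<'E'
from h import *
T=look("w1"); delta([.463,-.1835,.15])
for n,p in [("fl",(.5523,.24,.038)),("bush",(.5076,.0089,.062))]: print(n,w2px("wrist",p,T))
E
```

```text
tcp [0.5284 0.1391 0.2513] yaw_y 79.12 toolz [-1.e-03  3.e-04 -1.e+00] delta tool [ 0.0033 -0.3291  0.1013]
fl [403.30183533 171.43285243]
bush [194.96748668 175.45819007]
```

View pics/w1.png

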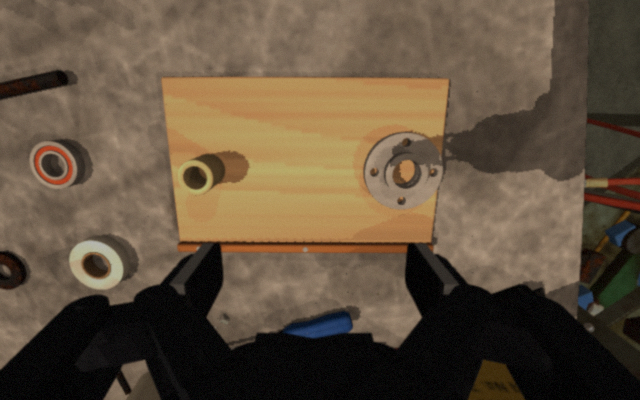

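The wrist view shows bush top centre (195,175.5), flange hub top (405.5,171), bearing at (53,164) and board front corners at (162,78) and (449,79).

```bash
python3 - <<'E'
from h import *
T=np.load("w1.npy")
b=px2w("wrist",(195,175.5),.062,T);f=px2w("wrist",(405.5,171),.038,T)
print("bush",b,"flange",f,np.linalg.norm((f-b)[:2]))
c1=px2w("wrist",(162,78),.012,T);c2=px2w("wrist",(449,79),.012,T);print(c1,c2,np.linalg.norm(c1-c2))
y=(f-b)[:2];y/=np.linalg.norm(y);x=np.array([y[1],-y[0]]);print("y",y,(c2-c1)[:2]/np.linalg.norm(c2-c1));m=(b+f)[:2]/2;print("mid",m,"from corners",(c1+c2)[:2]/2+.11*x)
print("bignut",b[:2]+.062*x,"small",m-.07*x)
print("bearing",px2w("wrist",(53,164),.016,T))
E
```

```text
bush [0.50765198 0.00892185 0.062     ] flange [0.55227034 0.24260017 0.038     ] 0.23789988477875365
[ 0.39467643 -0.01745906  0.012     ] [0.45924697 0.31216414 0.012     ] 0.3358880803967689
y [0.18755101 0.98225486] [0.19223825 0.98134828]
mid [0.52996116 0.12576101] from corners [0.53500973 0.12672193]
bignut [ 0.56855178 -0.00270631] small [0.46120332 0.13888958]
bearing [ 0.46501968 -0.18453163  0.016     ]
```

Call:
{"method": "move_arm", "body": {
  "commands": [
    [[0.0003,-0.047,0.01,0,0,0,0.085],[0.0003,-0.047,0.01,0,0,0,0.085],[0.0003,-0.047,0.01,0,0,0,0.085],[0.0003,-0.047,0.01,0,0,0,0.085],[0.0003,-0.047,0.03,0,0,0,0.085],[0.0003,-0.047,0.03,0,0,0,0.085],[0.0003,-0.047,0.03,0,0,0,0.085],[0,0,0,0,0,0,0.085],[0,0,0,0,0,0,0.085]]
  ]
}}

```text
t: 3.02
eef_pos: [0.465, -0.1831, 0.1217]
tool_rot: [-0.0, 0.095, 0.996, 0.0]
contact_force: [0.6, 1.8, -0.1]
gripper_width: 0.996
grasp_force: 0.0
```

```bash
python3 - <<'E'
from h import *
T=look("w2"); delta([.464,-.184,0.0]); print(w2px("wrist",(.464,-.184,.016),T))
E
```

```text
tcp [ 0.4655 -0.1828  0.1221] yaw_y 79.2 toolz [ 8.e-04  8.e-04 -1.e+00] delta tool [ 0.0013 -0.0016  0.1221]
[313.17236061 190.93408931]
```

View pics/w2.png

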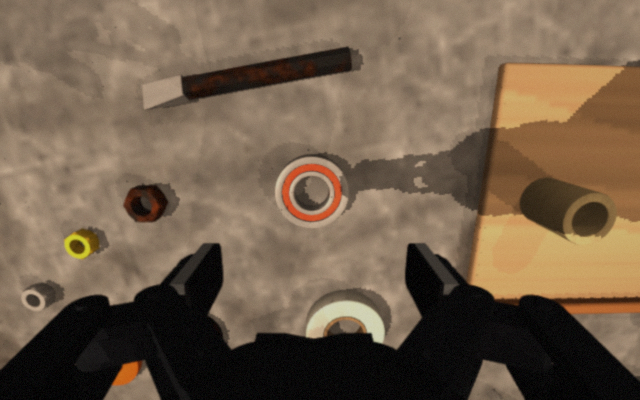

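The bearing top is at (312,192), within about 1 px of prediction. Descending to grasp.

Call:
{"method": "move_arm", "body": {
  "commands": [
    [[0.001,-0.0015,0.035,0,0,0,0.085],[0,0,0.035,0,0,0,0.085],[0,0,0.03,0,0,0,0.085],[0,0,0.015,0,0,0,0.085],[0,0,0.006,0,0,0,0.085],[0,0,0,0,0,0,0.085],[0,0,0,0,0,0,0.05],[0,0,0,0,0,0,0.05],[0,0,0,0,0,0,0.05],[0,0,0,0,0,0,0.05],[0,0,0,0,0,0,0.05],[0,0,0,0,0,0,0.05]]
  ],
  "squeeze": 40
}}

```text
t: 4.58
eef_pos: [0.4641, -0.1861, 0.002]
tool_rot: [0.001, 0.096, 0.995, 0.0]
contact_force: [-2.3, 1.5, 8.7]
gripper_width: 0.691
grasp_force: 41.3
```

Call:
{"method": "move_arm", "body": {
  "commands": [
    [[0,0,-0.02,0,0,0,0.05],[0,0,-0.05,0,0,0,0.05],[0,0,-0.05,0,0,0,0.05],[-0.001,0.04,0,0,0,0,0.05],[-0.001,0.04,0,0,0,0,0.05],[-0.001,0.04,0,0,0,0,0.05],[-0.001,0.04,0,0,0,0,0.05],[-0.001,0.04,0,0,0,0,0.05],[-0.001,0.04,0,0,0,0,0.05],[-0.001,0.04,0,0,0,0,0.05],[-0.001,0.039,0,0,0,0,0.05],[0,0,0,0,0,0,0.05],[0,0,0,0,0,0,0.05],[0,0,0,0,0,0,0.05]]
  ]
}}

```text
t: 6.32
eef_pos: [0.5316, 0.1241, 0.1208]
tool_rot: [-0.0, 0.097, 0.995, -0.0]
contact_force: [0.2, -0.3, -2.3]
gripper_width: 0.69
grasp_force: 45.0
```

```bash
python3 - <<'E'
from h import *
T=look("w3"); delta([.532,.126,0.013]); o=bot.get_obs(); print(o["gripper_width"],o["grasp_force"])
E
```

```text
tcp [0.5316 0.1242 0.1208] yaw_y 78.91 toolz [-2.e-04 -4.e-04 -1.e+00] delta tool [-0.      0.0019  0.1078]
0.6926340223470687 45.01061570361344
```

View pics/w3.png

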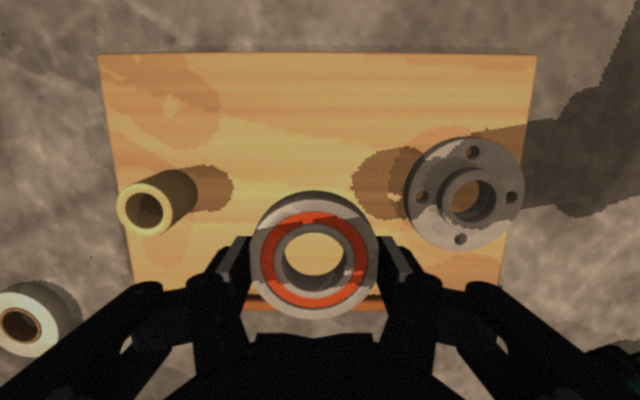

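The bearing is held level, its centre at (314,254). Lowering and releasing.

Call:
{"method": "move_arm", "body": {
  "commands": [
    [[0,0.002,0.035,0,0,0,0.05],[0,0,0.035,0,0,0,0.05],[0,0,0.025,0,0,0,0.05],[0,0,0.008,0,0,0,0.05],[0,0,0.003,0,0,0,0.05],[0,0,0,0,0,0,0.05],[0,0,0,0,0,0,0.05]]
  ]
}}

```text
t: 7.25
eef_pos: [0.5329, 0.1278, 0.0156]
tool_rot: [0.001, 0.096, 0.995, 0.0]
contact_force: [0.6, -0.2, -2.3]
gripper_width: 0.688
grasp_force: 45.0
```

Call:
{"method": "move_arm", "body": {
  "commands": [
    [[0,0,0.0015,0,0,0,0.05],[0,0,0,0,0,0,0.05],[0,0,0,0,0,0,0.085],[0,0,0,0,0,0,0.085],[0,0,0,0,0,0,0.085],[0,0,0,0,0,0,0.085],[0,0,-0.055,0,0,0,0.085],[0,0,-0.055,0,0,0,0.085],[-0.0163,-0.0484,0,0,0,0,0.085],[-0.0163,-0.0484,0,0,0,0,0.085],[-0.0163,-0.0484,0,0,0,0,0.085],[-0.0163,-0.0484,0,0,0,0,0.085],[-0.0163,-0.0484,0,0,0,0,0.085],[-0.0163,-0.0484,0,0,0,0,0.085],[-0.0163,-0.0484,0,0,0,0,0.085],[-0.0163,-0.0484,0,0,0,0,0.085],[-0.0163,-0.0484,0,0,0,0,0.085],[0,0,0,0,0,0,0.085],[0,0,0,0,0,0,0.085]]
  ]
}}

```text
t: 9.62
eef_pos: [0.5931, -0.3274, 0.1227]
tool_rot: [-0.0, 0.096, 0.995, 0.0]
contact_force: [0.1, -0.1, 0.3]
gripper_width: 0.99
grasp_force: 0.0
```

```bash
python3 - <<'E'
from h import *
T=look("w4"); delta([.5935,-.3278,-0.002]); print(w2px("wrist",(.5935,-.3278,.009),T))
E
```

```text
tcp [ 0.5935 -0.3264  0.1227] yaw_y 79.1 toolz [-5.0e-04  1.4e-03 -1.0e+00] delta tool [-0.0004 -0.0015  0.1247]
[314.01314901 190.07047274]
```

View pics/w4.png

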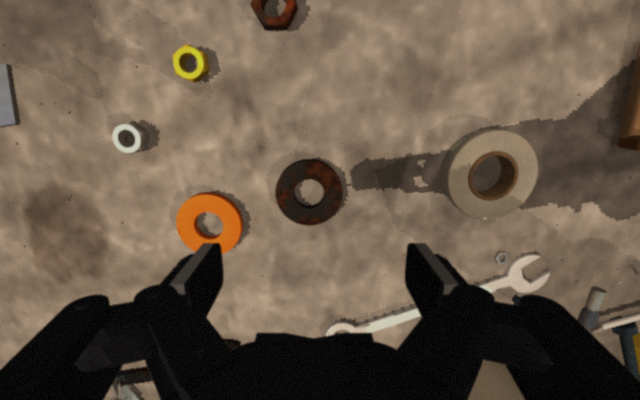

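The dark spacer is at (309.5,191), about 4 mm to the left of prediction; the orange ring at (209,222) stays clear. Descending with the correction.

Call:
{"method": "move_arm", "body": {
  "commands": [
    [[-0.001,-0.005,0.035,0,0,0,0.078],[0,0,0.035,0,0,0,0.078],[0,0,0.03,0,0,0,0.078],[0,0,0.015,0,0,0,0.078],[0,0,0.008,0,0,0,0.078],[0,0,0.001,0,0,0,0.078],[0,0,0,0,0,0,0.045],[0,0,0,0,0,0,0.045],[0,0,0,0,0,0,0.045],[0,0,0,0,0,0,0.045],[0,0,0,0,0,0,0.045],[0,0,0,0,0,0,0.045]]
  ]
}}

```text
t: 11.18
eef_pos: [0.5941, -0.3334, 0.0009]
tool_rot: [0.001, 0.096, 0.995, -0.0]
contact_force: [-2.0, 0.9, 5.2]
gripper_width: 0.64
grasp_force: 41.3
```

Call:
{"method": "move_arm", "body": {
  "commands": [
    [[0,0,-0.02,0,0,0,0.045],[0,0,-0.05,0,0,0,0.045],[0,0,-0.05,0,0,0,0.045],[0.0147,0.0441,0,0,0,0,0.045],[0.0147,0.0441,0,0,0,0,0.045],[0.0147,0.0441,0,0,0,0,0.045],[0.0147,0.0441,0,0,0,0,0.045],[0.0147,0.0441,0,0,0,0,0.045],[0.0147,0.0441,0,0,0,0,0.045],[0.0147,0.0441,0,0,0,0,0.045],[0.0147,0.0441,0,0,0,0,0.045],[0.0147,0.0441,0,0,0,0,0.045],[0.0147,0.0441,0,0,0,0,0.045],[0,0,0,0,0,0,0.045],[0,0,0,0,0,0,0.045],[0,0,0,0,0,0,0.045]]
  ]
}}

```text
t: 13.18
eef_pos: [0.5334, 0.1263, 0.1198]
tool_rot: [0.0, 0.097, 0.995, -0.0]
contact_force: [0.5, -1.0, -2.0]
gripper_width: 0.64
grasp_force: 43.0
```

```bash
python3 - <<'E'
from h import *
T=look("w5"); delta([.5325,.127,0.029]); o=bot.get_obs(); print(o["gripper_width"],o["grasp_force"])
im=imaging.read_camera("top")[:,:,::-1]; cv2.imwrite("pics/t5.png",im)
print(w2px("wrist",(.5325,.127,.028),T))
# held ring: outer at z~ TCP+.007
E
```

```text
tcp [0.5333 0.1264 0.1196] yaw_y 78.89 toolz [ 5.e-04 -2.e-04 -1.e+00] delta tool [0.001  0.0005 0.0906]
0.6399394227704536 42.97004126943648
[315.27655972 195.22689078]
```

View pics/w5.png

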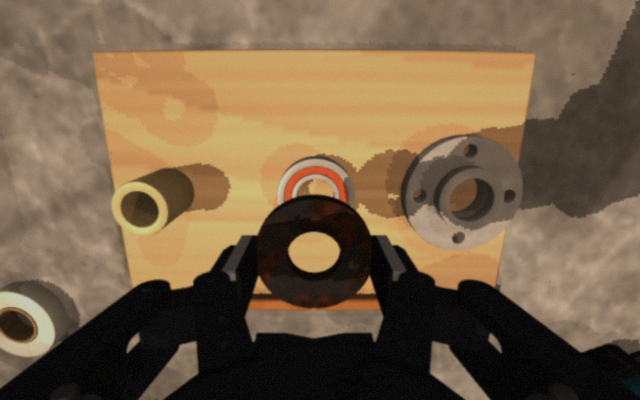

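The bearing on the board is centred at about (316,196), as predicted; the held ring is at (314,251). Lowering it.

Call:
{"method": "move_arm", "body": {
  "commands": [
    [[0.001,0.001,0.03,0,0,0,0.045],[0,0,0.03,0,0,0,0.045],[0,0,0.02,0,0,0,0.045],[0,0,0.007,0,0,0,0.045],[0,0,0.002,0,0,0,0.045],[0,0,0,0,0,0,0.045],[0,0,0,0,0,0,0.045]]
  ]
}}

```text
t: 14.15
eef_pos: [0.5328, 0.1292, 0.0309]
tool_rot: [0.001, 0.096, 0.995, 0.0]
contact_force: [0.1, -0.3, -1.5]
gripper_width: 0.639
grasp_force: 43.0
```

Call:
{"method": "move_arm", "body": {
  "commands": [
    [[0,-0.0015,0.0015,0,0,0,0.045],[0,0,0,0,0,0,0.045],[0,0,0,0,0,0,0.085],[0,0,0,0,0,0,0.085],[0,0,0,0,0,0,0.085],[0,0,0,0,0,0,0.085],[0,0,-0.045,0,0,0,0.085],[0,0,-0.045,0,0,0,0.085],[-0.0001,-0.0461,0,0,0,0,0.06],[-0.0001,-0.0461,0,0,0,0,0.06],[-0.0001,-0.0461,0,0,0,0,0.06],[-0.0001,-0.0461,0,0,0,0,0.06],[-0.0001,-0.0461,0,0,0,0,0.06],[-0.0001,-0.0461,0,0,0,0,0.06],[-0.0001,-0.0461,0,0,0,0,0.06],[-0.0001,-0.0461,0,0,0,0,0.06],[-0.0001,-0.0461,0,0,0,0,0.06],[-0.0001,-0.0461,0,0,0,0,0.06],[0,0,0,0,0,0,0.06],[0,0,0,0,0,0,0.06]]
  ]
}}

```text
t: 16.65
eef_pos: [0.4451, -0.3246, 0.1185]
tool_rot: [-0.0, 0.096, 0.995, 0.0]
contact_force: [-0.1, 0.3, -0.5]
gripper_width: 0.699
grasp_force: 0.0
```

```bash
python3 - <<'E'
from h import *
T=look("w6"); delta([.4468,-.3247,0.003]); print(w2px("wrist",(.4468,-.3247,.016),T),w2px("wrist",(.5177,-.4659,.013),T))
im=cv2.imread("pics/w6.png"); a=cv2.resize(im[130:260,240:400],None,fx=3.5,fy=3.5,interpolation=cv2.INTER_CUBIC)
u,v=w2px("wrist",(.5177,-.4659,.013),T).astype(int); print(u,v)
b=im[max(0,v-30):v+30,max(0,u-30):u+30]; b=cv2.resize(b,(210,210),interpolation=cv2.INTER_CUBIC)
c=np.zeros((a.shape[0],a.shape[1]+210,3),np.uint8); c[:,:a.shape[1]]=a; c[:210,a.shape[1]:]=b; cv2.imwrite("pics/c6.png",c)
t=imaging.read_camera("top")[:,:,::-1]; cv2.imwrite("pics/t6.png",t)
E
```

```text
tcp [ 0.4455 -0.3239  0.1185] yaw_y 79.11 toolz [-3.e-04  1.e-03 -1.e+00] delta tool [-0.0015 -0.0006  0.1155]
[314.76970484 194.90365541] [178.85190334 294.5237459 ]
178 294
```

View pics/c6.png

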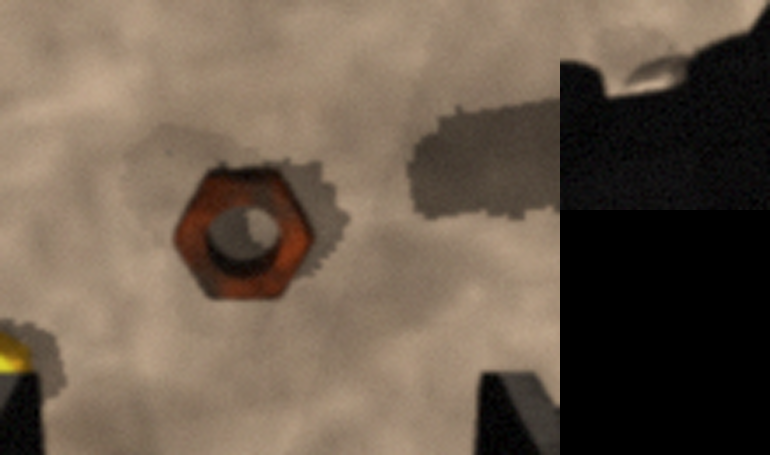

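Big nut: centre crop (244.5,234), i.e. pixel (309.9,196.9), with corners left and right, so the tool needs a 30° turn to meet the flats. The yellow nut is lower left, so I'll turn the left finger away from it (+30° about tool z).

```bash
python3 - <<'E'
from h import *
T=np.load("w6.npy"); p=px2w("wrist",(309.9,196.9),.016,T); print(p); delta([p[0],p[1],.003]); print(bot.get_obs()["q"].round(2))
E
```

```text
[ 0.44771852 -0.32895849  0.016     ]
tcp [ 0.4457 -0.3237  0.1185] yaw_y 79.15 toolz [-2.e-04  1.e-03 -1.e+00] delta tool [-0.003  -0.0049  0.1155]
[ 0.16  0.44  0.46  1.98 -0.27  0.78  2.15]
```

Call:
{"method": "move_arm", "body": {
  "commands": [
    [[-0.003,-0.005,0.01,0,0,0,0.055],[0,0,0.015,0,0,10,0.055],[0,0,0.015,0,0,10,0.055],[0,0,0.015,0,0,10,0.055],[0,0,0.03,0,0,0,0.055],[0,0,0.02,0,0,0,0.055],[0,0,0.008,0,0,0,0.055],[0,0,0,0,0,0,0.055],[0,0,0,0,0,0,0.02],[0,0,0,0,0,0,0.02],[0,0,0,0,0,0,0.02],[0,0,0,0,0,0,0.02],[0,0,0,0,0,0,0.02],[0,0,0,0,0,0,0.02],[0,0,0,0,0,0,0.02]]
  ]
}}

```text
t: 18.62
eef_pos: [0.4478, -0.3311, 0.0068]
tool_rot: [0.001, 0.35, 0.937, 0.0]
contact_force: [0.3, 0.3, 6.9]
gripper_width: 0.329
grasp_force: 40.0
```

Call:
{"method": "move_arm", "body": {
  "commands": [
    [[0,0,-0.02,0,0,0,0.02],[0,0,-0.032,0,0,-10,0.02],[0,0,-0.032,0,0,-10,0.02],[0,0,-0.03,0,0,-10,0.02],[-0.0071,0.0431,0,0,0,0,0.02],[-0.0071,0.0431,0,0,0,0,0.02],[-0.0071,0.0431,0,0,0,0,0.02],[-0.0071,0.0431,0,0,0,0,0.02],[-0.0071,0.0431,0,0,0,0,0.02],[-0.0071,0.0431,0,0,0,0,0.02],[-0.0071,0.0431,0,0,0,0,0.02],[-0.0071,0.0431,0,0,0,0,0.02],[0,0,0,0,0,0,0.02],[0,0,0,0,0,0,0.02],[0,0,0,0,0,0,0.02]]
  ]
}}

```text
t: 20.5
eef_pos: [0.5681, -0.0047, 0.1202]
tool_rot: [0.0, 0.097, 0.995, -0.0]
contact_force: [0.7, 0.0, -0.3]
gripper_width: 0.331
grasp_force: 39.8
```

```bash
python3 - <<'E'
from h import *
T=look("w7"); delta([.5685,-.003,0.0195]); o=bot.get_obs(); print(o["gripper_width"],o["grasp_force"])
print(w2px("wrist",(.5077,.0089,.062),T),w2px("wrist",(.532,.127,.037),T))
E
```

```text
tcp [ 0.5682 -0.0046  0.1201] yaw_y 78.89 toolz [ 1.e-04 -4.e-04 -1.e+00] delta tool [-0.      0.0017  0.1006]
0.329806448766932 39.823543305974454
[317.71413991 116.74977663] [485.73720613 118.40909486]
```

View pics/w7.png

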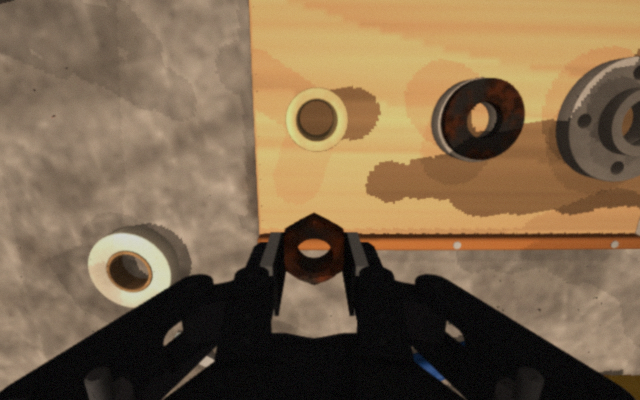

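Nut held flat; bush top (316.5,119) and spacer (484,118), well stacked on the bearing, match prediction. Lowering the nut.

Call:
{"method": "move_arm", "body": {
  "commands": [
    [[0,0.002,0.035,0,0,0,0.02],[0,0,0.035,0,0,0,0.02],[0,0,0.02,0,0,0,0.02],[0,0,0.007,0,0,0,0.02],[0,0,0.003,0,0,0,0.02],[0,0,0,0,0,0,0.02],[0,0,0,0,0,0,0.02]]
  ]
}}

```text
t: 21.42
eef_pos: [0.5696, -0.001, 0.0205]
tool_rot: [0.001, 0.096, 0.995, 0.0]
contact_force: [0.4, 0.3, -0.3]
gripper_width: 0.328
grasp_force: 39.8
```

Call:
{"method": "move_arm", "body": {
  "commands": [
    [[0,0,0.0015,0,0,0,0.02],[0,0,0,0,0,0,0.02],[0,0,0,0,0,0,0.05],[0,0,0,0,0,0,0.05],[0,0,0,0,0,0,0.05],[0,0,-0.05,0,0,0,0.05],[0,0,-0.05,0,0,0,0.05],[-0.0038,-0.0469,0,0,0,0,0.05],[-0.0038,-0.0469,0,0,0,0,0.05],[-0.0038,-0.0469,0,0,0,0,0.05],[-0.0038,-0.0469,0,0,0,0,0.05],[-0.0038,-0.0469,0,0,0,0,0.05],[-0.0038,-0.0469,0,0,0,0,0.05],[-0.0038,-0.0469,0,0,0,0,0.05],[-0.0038,-0.0469,0,0,0,0,0.05],[-0.0038,-0.0469,0,0,0,0,0.05],[-0.0038,-0.0469,0,0,0,0,0.05],[0,0,0,0,0,0,0.05],[0,0,0,0,0,0,0.05]]
  ]
}}

```text
t: 23.8
eef_pos: [0.517, -0.4679, 0.1176]
tool_rot: [-0.0, 0.096, 0.995, 0.001]
contact_force: [-0.1, 0.1, 0.1]
gripper_width: 0.588
grasp_force: 0.0
```

```bash
python3 - <<'E'
from h import *
T=look("w8"); delta([.518,-.470,0.004]); print(bot.get_obs()["q"].round(2))
im=cv2.imread("pics/w8.png"); cv2.imwrite("pics/c8.png",cv2.resize(im[130:260,240:400],None,fx=4,fy=4,interpolation=cv2.INTER_CUBIC))
E
```

```text
tcp [ 0.5175 -0.4671  0.1177] yaw_y 79.11 toolz [-2.0e-04  1.5e-03 -1.0e+00] delta tool [-0.0011 -0.0029  0.1137]
[ 0.36  0.66  0.43  1.61 -0.32  0.94  2.28]
```

View pics/c8.png

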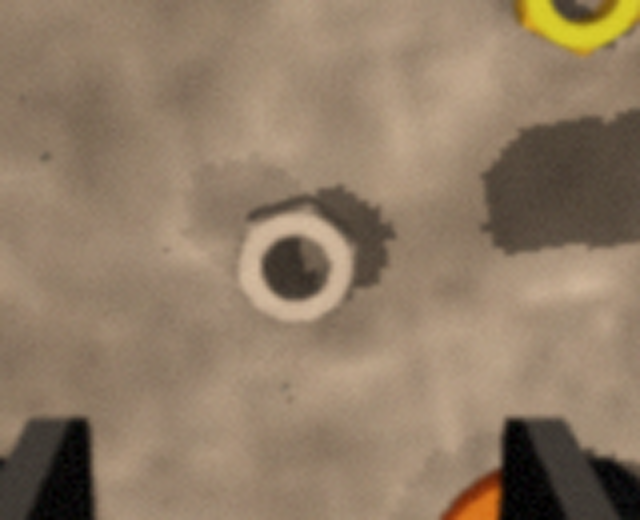

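Bright nut: ring centre crop (296,265), i.e. pixel (314,196). The flats' directions are unclear, so I'll enhance the crop.

```bash
python3 - <<'E'
from h import *
im=cv2.imread("pics/w8.png")[168:225,288:350]
g=cv2.createCLAHE(3,(2,2)).apply(cv2.cvtColor(im,cv2.COLOR_BGR2GRAY))
a=cv2.resize(im,None,fx=8,fy=8,interpolation=cv2.INTER_CUBIC)
a=np.clip(a.astype(float)*1.3,0,255).astype(np.uint8)
cv2.imwrite("pics/c9.png",a)
T=np.load("w8.npy"); p=px2w("wrist",(314,196.3),.013,T); print(p); delta([p[0],p[1],.004]); print(w2px("wrist",(.6045,-.427,.009),T))
E
```

```text
[ 0.52031344 -0.46886909  0.013     ]
tcp [ 0.5175 -0.4671  0.1177] yaw_y 79.11 toolz [-2.0e-04  1.5e-03 -1.0e+00] delta tool [-0.0031 -0.0014  0.1137]
[376.54575584 274.03972796]
```

View pics/c9.png

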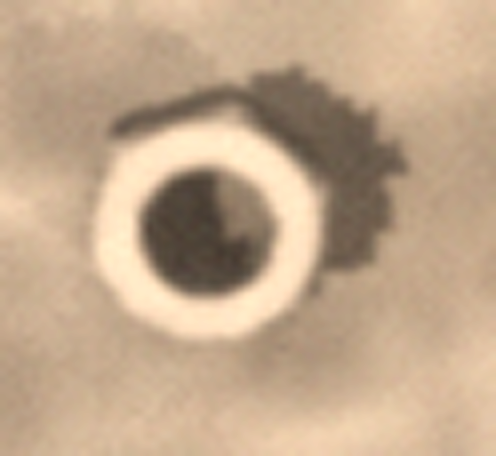

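The nut's flat edges run from (110,135) to (240,90) and from (240,90) to (325,185) in this crop. A +14° turn about tool z squares the pads to a pair of flats.

Call:
{"method": "move_arm", "body": {
  "commands": [
    [[-0.003,-0.0015,0.01,0,0,0,0.044],[0,0,0.025,0,0,7,0.044],[0,0,0.025,0,0,7,0.044],[0,0,0.025,0,0,0,0.044],[0,0,0.02,0,0,0,0.044],[0,0,0.007,0,0,0,0.044],[0,0,0,0,0,0,0.044],[0,0,0,0,0,0,0.015],[0,0,0,0,0,0,0.015],[0,0,0,0,0,0,0.015],[0,0,0,0,0,0,0.015],[0,0,0,0,0,0,0.015],[0,0,0,0,0,0,0.015]]
  ]
}}

```text
t: 25.48
eef_pos: [0.5203, -0.4714, 0.0074]
tool_rot: [0.001, 0.216, 0.976, -0.0]
contact_force: [0.5, 0.5, 6.1]
gripper_width: 0.252
grasp_force: 39.8
```

Call:
{"method": "move_arm", "body": {
  "commands": [
    [[0,0,-0.02,0,0,0,0.015],[0,0,-0.045,0,0,-7,0.015],[0,0,-0.045,0,0,-7,0.015],[0.0132,0.0452,0,0,0,0,0.015],[0.0132,0.0452,0,0,0,0,0.015],[0.0132,0.0452,0,0,0,0,0.015],[0.0132,0.0452,0,0,0,0,0.015],[0.0132,0.0452,0,0,0,0,0.015],[0.0132,0.0452,0,0,0,0,0.015],[0.0132,0.0452,0,0,0,0,0.015],[0.0132,0.0452,0,0,0,0,0.015],[0.0132,0.0452,0,0,0,0,0.015],[0.0132,0.0452,0,0,0,0,0.015],[0.0132,0.0452,0,0,0,0,0.015],[0.0132,0.0452,0,0,0,0,0.015],[0.0132,0.0452,0,0,0,0,0.015],[0,0,0,0,0,0,0.015],[0,0,0,0,0,0,0.015]]
  ]
}}

```text
t: 27.72
eef_pos: [0.4631, 0.1382, 0.1168]
tool_rot: [0.0, 0.096, 0.995, 0.0]
contact_force: [0.2, -0.2, -0.8]
gripper_width: 0.25
grasp_force: 39.3
```

```bash
python3 - <<'E'
from h import *
delta([.4633,.1395,0.020]); o=bot.get_obs(); print(o["gripper_width"],o["grasp_force"])
E
```

```text
tcp [0.4631 0.1382 0.1168] yaw_y 79.02 toolz [ 5.e-04 -0.e+00 -1.e+00] delta tool [0.0001 0.0013 0.0968]
0.2501362113224454 39.33820336475037
```

Nut held; lower (pick height 7.4 mm + 12 mm board), release and retreat.

Call:
{"method": "move_arm", "body": {
  "commands": [
    [[0,0.001,0.035,0,0,0,0.015],[0,0,0.035,0,0,0,0.015],[0,0,0.018,0,0,0,0.015],[0,0,0.006,0,0,0,0.015],[0,0,0.003,0,0,0,0.015],[0,0,0,0,0,0,0.015],[0,0,0,0,0,0,0.015]]
  ]
}}

```text
t: 28.6
eef_pos: [0.4636, 0.1399, 0.0198]
tool_rot: [0.001, 0.096, 0.995, 0.0]
contact_force: [0.5, -0.2, 0.3]
gripper_width: 0.256
grasp_force: 39.3
```

Call:
{"method": "move_arm", "body": {
  "commands": [
    [[0,0,0.0005,0,0,0,0.015],[0,0,0,0,0,0,0.045],[0,0,0,0,0,0,0.045],[0,0,0,0,0,0,0.045],[0,0,-0.05,0,0,0,0.045],[0,0,-0.05,0,0,0,0.045],[0,0,-0.05,0,0,0,0.045],[-0.03,-0.02,-0.03,0,0,0,0.045],[-0.03,-0.02,-0.03,0,0,0,0.045],[0,0,0,0,0,0,0.045],[0,0,0,0,0,0,0.045]]
  ]
}}

```text
t: 29.98
eef_pos: [0.5137, 0.0894, 0.228]
tool_rot: [-0.001, 0.096, 0.995, -0.0]
contact_force: [0.6, -0.3, -0.1]
gripper_width: 0.525
grasp_force: 0.0
```

```bash
python3 - <<'E'
from h import *
T=look("w10"); print(T[:3,3])
im=cv2.imread("pics/w10.png"); 
for P in [(.5077,.0089,.062),(.532,.126,.037),(.5685,-.003,.028),(.4633,.1395,.025),(.5522,.241,.038)]: print(P,w2px("wrist",P,T))
E
```

```text
[0.51365823 0.08939133 0.22801479]
(0.5077, 0.0089, 0.062) [236.41258506 185.51742866]
(0.532, 0.126, 0.037) [349.98944541 181.66021123]
(0.5685, -0.003, 0.028) [246.59218778 229.31293687]
(0.4633, 0.1395, 0.025) [350.99061114 116.25253669]
(0.5522, 0.241, 0.038) [455.32964991 180.33408228]
```

View pics/w10.png

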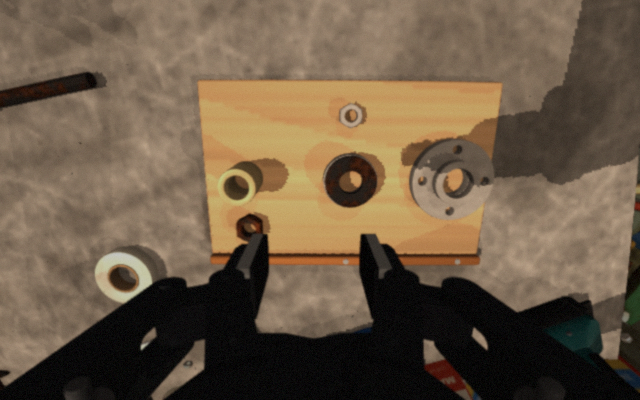

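Everything sits where predicted: spacer on bearing (351,181), small nut (351,115), big nut (249,228), bush (237,186) and flange (454,181) unmoved. Handing in.

```bash
python3 -c "
from station import bot
print(bot.hand_in())"
```

```text
the job is handed in; nothing more can be done
None
```

I placed the bearing, spacer ring, big rusty nut and small bright nut on the board as asked and handed the job in at about 30 s; in the last wrist picture each stood within about 3 mm of its target, with the flange and bush unmoved, but the hand-in gave no verdict.

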